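Peel the top tray off a clinging nested stack and hold it over the carving block

TASK

Peel the top tray off the clinging stack: take it by its upright grip tab, lift that corner first by about 40 mm while the opposite corner still sits in the stack, and only then lift the whole tray clear. Carry it over to the round carving block and hold it there roughly level, centred over the block and about 20 cm above its top, for the carver to fill; finish while still holding it. Leave the mallet, the jar and the bowl where they are.

Things in the scene. Friction and masses are not known exactly. Their poses are not given: they have to be found in the camera images.
- stack: Lower part of the stack: grey trays, 186 (x) x 146 (y), on a plywood board 204 x 164 x 18 fixed to the bench; immovable. Origin: centre of the board's underside, on the bench; z up. Sprung nubs hidden under the top tray's rim make it cling: about 3 N drag at each corner for the first 5 to 10 mm of lift there; lifting by the tab takes 6 to 10 N at first.
- tray: Loose top tray, about 160 g: grey, flange 186 (x) x 146 (y), 32 deep, walls 3 thick, flange 17 wide with a 13 deep skirt 3 in from its edge. Starts nested: skirt on the flange of the tray below, lower 16 mm inside that tray with about 2.5 mm play. Origin: centre of its floor's underside, starting 50 mm above that of stack, same axes; z up.
- tray_tab (a point): Centre, half-way up, of the one upright grip tab, on the top tray's flange at its -x -y corner: (-79, -58, +51) mm in the tray's frame. A flat plate 10 thick, 30 wide, 38 tall, its thickness along the diagonal from the tray's centre to the tab. The point is 19 mm above the flange and 19 mm below the tab's top; it starts 101 mm above the bench.
- tray_centre (a point): Centre of the top tray: 16 mm above the underside of its floor. Starts 66 mm above the bench. Axes as the tray's.
- tray_far (a point): Point at the corner opposite the tab, at the lower edge of the skirt, (+83, +63, +16) mm in the frame of the tray; starts 66 mm above the bench. The tray tilts about this corner when the tab is lifted.
- block: Round wooden carving block, a disc 200 in diameter and 50 high, fixed on the bench. Origin: centre of its underside, on the bench; its top is 51.5 mm above that.
- mallet_mid (a point): Bystander: carver's round wooden mallet lying on its side; whole length 195, head 48 in diameter and 85 long; the point is on its axis where handle meets head, 24 mm above the bench.
- jar_mid (a point): Bystander: amber glass jar with a steel lid, 68 in diameter, 85 tall; the point is half-way up.
- bowl_mid (a point): Bystander: turned wooden bowl, 110 across, 45 tall; the point is on its axis half-way up.
Not all that is in view belongs to the job. Leave any black look-alike of the tray alone. What is shaped like the block but turquoise is not meant.

How it is judged:
On the way, in this order (a step that is already met when the one before it is completed fails the run):
1. the tab corner is lifted at least 25 mm, held by the fingers, while the opposite corner is still within 10 mm of its seat (z of tray_tab in the frame of stack above 0.126 m and z of tray_far in the frame of stack below 0.076 m and contact force between tray and the fingers above 1 N), for 0.1 s.
2. the whole tray is lifted clear of the stack (z of each of tray_far, tray_centre in the frame of stack above 0.1 m and contact force between tray and stack below 0.1 N and contact force between tray and the fingers above 1 N), for 0.1 s.
At the end, for the whole second after the job is handed in: The fingers hold the tray, still, its centre within 60 mm sideways of the block's axis and 130 to 290 mm above the block's top, its floor facing down and within 20 degrees of level, touching neither the stack nor the block (horizontal distance between tray_centre and block below 0.06 m and z of tray_centre in the frame of block between 0.18 and 0.34 m and angle between tray's own z axis and vertical below 0.35 rad and contact force between tray and the fingers above 1 N and linear speed of tray below 0.03 m/s and contact force between tray and block below 0.1 N and contact force between tray and stack below 0.1 N); the arm keeps its last pose, push and grip.
It fails at once if the mallet is moved by more than 30 mm (distance of mallet_mid from where it was at the start of the episode above 0.03 m).
It fails at once if the jar is moved by more than 30 mm (distance of jar_mid from where it was at the start of the episode above 0.03 m).
It fails at once if the bowl is moved by more than 30 mm (distance of bowl_mid from where it was at the start of the episode above 0.03 m).
It also fails if it takes over 42 s, if anything falls off the work surface, if the arm or the gripper's body presses on something with over 40 N, if the wrist force passes 120 N, or if a joint passes its speed limit or range.

ROBOT

A 6-joint arm with a two-finger parallel gripper is mounted at the origin on the work surface. World frame = base frame: x ahead of the robot, y to its left, z up, the work surface at z = 0. Lengths are in m, angles in rad, forces in N, time in s.
With the tool pointing down it reaches from about 0.375 to 0.9 m from the base axis. Payload 3.1 kg.
Tool frame: the origin (TCP) lies on the centre line of the jaws, within the pads' length; the fingertips stand bot.tcp_to_tips ahead of it and the grasp point (between the pads) lies 8 mm behind it (bot.tcp_to_tips is the distance from the TCP to the fingertips, in m); z points along the fingers, y is the line along which they close (so a half turn about z gives the same grasp; the last joint's range is limited). The gripper opens to 87 mm and grips with 3 to 60 N. Pads are 19 mm wide; open, the fingers measure 117 mm over their backs; the gripper's body (75 mm by 190 mm) begins 51 mm behind the grasp point.
Start: joints at [-1.417, 0.527, 1.433, -0, 1.181, -0.178], TCP at [0.204, -0.591, 0.209] pointing down, gripper open.
Joint ranges: [-3.08, 3.08], [-0.75, 2.2], [0.22, 2.44], [-1.43, 4.57], [0, 2.65], [-2.85, 2.85]. Speed limits (rad/s): [2.79, 2.79, 3.14, 3.14, 3.14, 3.14].

INTERFACE

Orientations are given as a rotation vector (axis times angle).
In Python, from rig import state, imaging, bot gives the robot as it stands. The module is installed in compiled form; this text tells all that it offers.
- The arm moves only by the tool move_arm, never from a script. Its argument "commands" is a list of rows, each an object with "gripper": the closure, from 0 (fully open) to 1 (shut); "slide": the shift along the tool's x, y, z in units of 40 mm (1.0 is 40 mm), a list of three; "yaw": the turn about the tool's z in units of 6 degrees (1.0 is 6 degrees). In form: [{"gripper": gripper, "slide": [tx, ty, tz], "yaw": yaw}, ...]. A call has 1 to 12 rows; each row shifts and turns the commanded pose from where the row before left it, along the tool's axes as they then stand; what a row does not reach is not made up. A row lasts 1/12 s, in which the tool goes at most 41.7 mm and 7.16 degrees, less where a joint would pass 70% of its speed; a pose out of reach is approached as far as the arm can. A call is refused whole if a number of a shift passes 1 or a number of a turn 1, either way. A call with a gripper value outside its range is refused whole. The fingers move at their own pace and stop on an object; the grip force is fixed at half the most. Time passes only in rows, so rows that do not move let the fingers close. It gives the time, the measured TCP pose, the force, the opening and the grip force at its end, in the units of the state.
- state(): the state, without advancing time (a new reading comes with each control period).
- imaging.camera(name): name is "side" or "top" or "wrist"; returns a dict with "color" (400x640x3 uint8, blue, green, red), "depth" (400x640 float32, m along the optical axis (not along the pixel's ray), 0 where there is no reading), "fx", "fy", "cx", "cy" (pixels), "R" (3x3) and "t" (3): a world point X has camera coordinates R X + t. Camera axes: x right, y down, z forward; pixel columns grow to the right and rows downward; lengths in m; the calibration is good to about 2 mm. A picture is of the moment at which its call begins.
- bot.sign_off(): hands the job in; it is judged then, once.
The state is a dict: "time": time; "qpos": joint angles; "qd": joint speeds; "effort": joint torques, N m; "tcp_pos": TCP position; "tcp_rot": TCP orientation; "wrist_force": force on the tool from outside, world axes, zero at the start; "wrist_torque": the same for the moment, N m; "finger_gap": opening from 0.0 (shut) to 1.0 (fully open); "finger_force": force on a finger pad.
Only numpy, scipy, OpenCV 4.12 (cv2) and the standard library are available. Lean on these libraries where they do the work, as an engineer would, in place of code of your own. Each camera call takes 0.05 s, during which the arm holds its last target. There are 200 camera calls.

## Working session

There is one attempt and no reset: what is moved stays moved. The work goes in short steps, Python scripts to look and compute and a tool call to move; the robot and the scene stay as the last step left them, time stands still between calls to the robot, and variables do not carry over. Pictures are saved under pics/ and viewed, at most 10 in all, crops included, and the job is handed in when it is done.

Besides the shell and the picture viewer there is one more tool, called after "Emit:" as name(argument=value, ...), one argument or row to a line, values as JSON. move_arm: Moves the arm, as the interface text tells. Its arguments: {"type":"object","properties":{"commands":{"type":"array","items":{"type":"object","properties":{"gripper":{"type":"number"},"slide":{"type":"array","items":{"type":"number"}},"yaw":{"type":"number"}}}}},"required":["commands"]}

```bash
mkdir -p pics; python3 - <<'E'
from rig import state, imaging, bot
import cv2,numpy as np
s=state();print(s['time'],s['tcp_pos'],s['tcp_rot'],bot.tcp_to_tips,s['finger_gap'])
for n in("top","side"):
    c=imaging.camera(n);cv2.imwrite(f"pics/{n}0.png",c['color']);np.savez(f"{n}0.npz",**c)
E
```

```text
0.0 [ 0.20407777 -0.58993388  0.20768424] [-3.09605533e+00 -5.19973043e-01 -1.91887830e-05] 0.011 0.9984678823791607
```

View pics/top0.png

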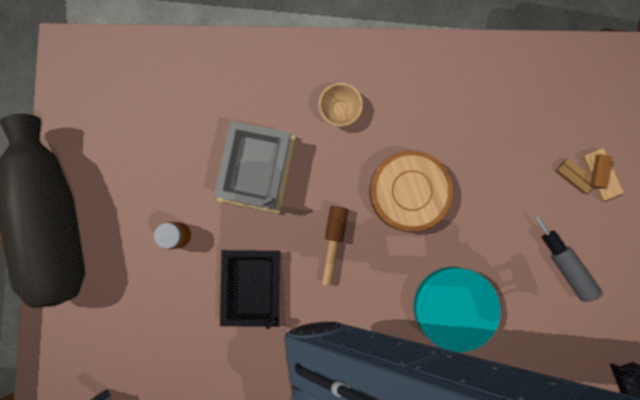

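View pics/side0.png

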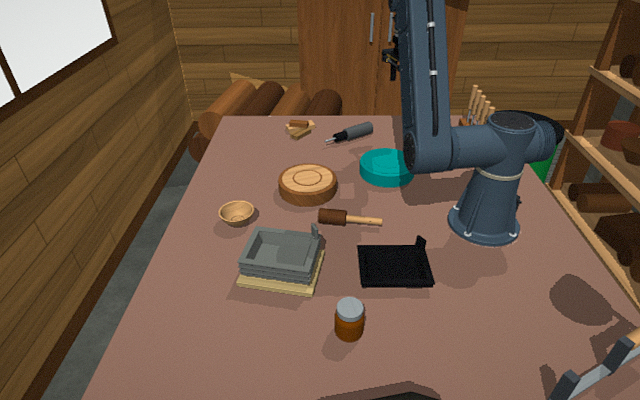

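The top view shows the grey tray at about (255,167) with its tab at about (270,200). The block is at (411,191), the mallet at (335,240), the jar at (172,235) and the bowl at (340,105). The black tray and turquoise disc are decoys. Next I'll measure from depth.

```bash
cat > h.py <<'E'
import numpy as np,cv2
def world(c):
    v,u=np.mgrid[0:400,0:640];d=c['depth']
    P=np.stack([(u-c['cx'])/c['fx']*d,(v-c['cy'])/c['fy']*d,d],-1)
    W=(P-c['t'])@c['R'];W[d==0]=np.nan
    return W
E
python3 - <<'E'
from h import *
def reg(W,u0,u1,v0,v1,z0,z1):
    p=W[v0:v1,u0:u1].reshape(-1,3);return p[(p[:,2]>z0)&(p[:,2]<z1)]
c=np.load('top0.npz');W=world(c);print("cam",-c['R'].T@c['t'])
f=reg(W,205,305,110,222,.072,.09);print('flange n',len(f),np.median(f[:,2]),cv2.minAreaRect((f[:,:2]*1000).astype(np.float32)))
print(cv2.boxPoints(cv2.minAreaRect((f[:,:2]*1000).astype(np.float32))))
t=reg(W,205,305,110,222,.094,.14);print('tab',len(t),t.mean(0),t.max(0),t.min(0))
b=reg(W,360,465,140,240,.045,.06);print('block',np.median(b[:,2]),cv2.minEnclosingCircle((b[:,:2]*1000).astype(np.float32)),b.mean(0))
for n,r in dict(jar=(145,200,215,255,.07,.1),mallet=(315,355,200,290,.01,.07),bowl=(310,370,75,135,.035,.07)).items():
    p=reg(W,*r);print(n,len(p),p.mean(0),p.min(0),p.max(0))
c=np.load('side0.npz');W=world(c)
t=reg(W,300,330,215,250,.094,.14);print('side tab',len(t),t.mean(0),t.min(0),t.max(0))
f=reg(W,230,330,215,300,.076,.088);print('side flange',cv2.boxPoints(cv2.minAreaRect((f[:,:2]*1000).astype(np.float32))),np.median(f[:,2]))
E
```

```text
cam [0.45286388 0.02257246 1.11455421]
flange n 2049 0.0818225236393732 ((598.4354858398438, 204.09410095214844), (146.78514099121094, 186.47779846191406), 79.8373794555664)
[[493.70984 148.30429]
 [677.26196 115.40168]
 [703.16113 259.8839 ]
 [519.609   292.78653]]
tab 70 [0.50980573 0.15928003 0.11674735] [0.51871037 0.17375825 0.12358942] [0.50125868 0.14686627 0.09626287]
block 0.051979500015515157 ((547.1917114257812, -181.98193359375), 100.03252410888672) [ 0.54653111 -0.18100031  0.05191388]
jar 535 [0.42473258 0.39733477 0.08418585] [0.39637349 0.36876199 0.07009482] [0.45320694 0.42879705 0.09022298]
mallet 1057 [0.42635973 0.0040484  0.03911313] [ 0.31115011 -0.02884945  0.02062352] [0.507344   0.02932902 0.05294585]
bowl 479 [ 0.76409204 -0.00468568  0.04321097] [ 0.70454632 -0.05759733  0.03506466] [0.81183608 0.04934104 0.05073327]
side tab 70 [0.50857097 0.1690646  0.11049208] [0.50011176 0.15266713 0.09410943] [0.51687864 0.18076278 0.12115779]
side flange [[491.3194  147.1147 ]
 [675.4405  114.20851]
 [702.6945  266.70374]
 [518.5734  299.60992]] 0.08051489256883997
```

Emit:
move_arm(
  commands=[
    {"gripper": 0,"slide": [0,0,0],"yaw": -1},
    {"gripper": 0,"slide": [0,0,0],"yaw": -1},
    {"gripper": 0,"slide": [0,0,0],"yaw": -1},
    {"gripper": 0,"slide": [0,0,0],"yaw": -1},
    {"gripper": 0,"slide": [0,0,0],"yaw": -1},
    {"gripper": 0,"slide": [0,0,0],"yaw": -1},
    {"gripper": 0,"slide": [0,0,0],"yaw": -1},
    {"gripper": 0,"slide": [0,0,0],"yaw": -1},
  ],
)

```text
time: 0.77
tcp_pos: [0.2041, -0.5903, 0.2081]
tcp_rot: [-2.613, -1.742, -0.001]
wrist_force: [-0.7, -0.3, 0.3]
finger_gap: 1.0
finger_force: 0.0
```

Emit:
move_arm(
  commands=[
    {"gripper": 0,"slide": [0,0,0],"yaw": -1},
    {"gripper": 0,"slide": [0,0,0],"yaw": -1},
    {"gripper": 0,"slide": [0,0,0],"yaw": -1},
    {"gripper": 0,"slide": [0,0,0],"yaw": -1},
    {"gripper": 0,"slide": [0,0,0],"yaw": -1},
    {"gripper": 0,"slide": [0,0,0],"yaw": -1},
    {"gripper": 0,"slide": [0,0,0],"yaw": -1},
    {"gripper": 0,"slide": [0,0,0],"yaw": -1},
    {"gripper": 0,"slide": [0,0,0],"yaw": 0},
  ],
)

```text
time: 1.52
tcp_pos: [0.2041, -0.5903, 0.2081]
tcp_rot: [-1.684, -2.651, -0.001]
wrist_force: [0.3, 0.8, -0.1]
finger_gap: 1.003
finger_force: 0.0
```

```bash
cat >> h.py <<'E'
from scipy.spatial.transform import Rotation as Ro
def rel(s,target):
    R=Ro.from_rotvec(s['tcp_rot']).as_matrix();a=np.degrees(np.arctan2(R[1],R[0]))
    print('t',round(s['time'],2),'pos',np.round(s['tcp_pos'],4),'x,y axis deg',a[:2].round(1),'z',R[:,2].round(3),'gap',round(s['finger_gap'],3),'F',np.round(s['wrist_force'],1),s['finger_force'])
    print('units to target',target,(R.T@(np.array(target)-s['tcp_pos'])/.04).round(2))
E
python3 - <<'E'
from h import *;from rig import state
s=state();rel(s,[.51,-.3,.2]);rel(s,[.510,.160,.2]);print(s['qpos'])
E
```

```text
t 1.52 pos [ 0.2041 -0.5903  0.2081] x,y axis deg [115.2  25.2] z [-0.     0.001 -1.   ] gap 1.003 F [ 0.3  0.8 -0.1] 0.0
units to target [0.51, -0.3, 0.2] [ 3.32 10.01  0.21]
t 1.52 pos [ 0.2041 -0.5903  0.2081] x,y axis deg [115.2  25.2] z [-0.     0.001 -1.   ] gap 1.003 F [ 0.3  0.8 -0.1] 0.0
units to target [0.51, 0.16, 0.2] [13.72 14.9   0.22]
[-1.41651643e+00  5.28010990e-01  1.43337339e+00 -4.66497952e-05
  1.18138881e+00 -1.85580242e+00]
```

Emit:
move_arm(
  commands=[
    {"gripper": 0,"slide": [0.3,0.85,0],"yaw": -0.15},
    {"gripper": 0,"slide": [0.3,0.85,0],"yaw": 0},
    {"gripper": 0,"slide": [0.3,0.85,0],"yaw": 0},
    {"gripper": 0,"slide": [0.3,0.85,0],"yaw": 0},
    {"gripper": 0,"slide": [0.3,0.85,0],"yaw": 0},
    {"gripper": 0,"slide": [0.3,0.85,0],"yaw": 0},
    {"gripper": 0,"slide": [0.3,0.85,0],"yaw": 0},
    {"gripper": 0,"slide": [0.3,0.85,0],"yaw": 0},
    {"gripper": 0,"slide": [0.3,0.85,0],"yaw": 0},
    {"gripper": 0,"slide": [0.3,0.85,0],"yaw": 0},
    {"gripper": 0,"slide": [0.3,0.85,0],"yaw": 0},
    {"gripper": 0,"slide": [0.3,0.85,0],"yaw": 0},
  ],
)

```text
time: 2.52
tcp_pos: [0.5092, -0.2813, 0.2085]
tcp_rot: [-1.669, -2.661, -0.0]
wrist_force: [0.2, -0.6, 0.1]
finger_gap: 1.003
finger_force: 0.0
```

Emit:
move_arm(
  commands=[
    {"gripper": 0,"slide": [0.8,0.38,0],"yaw": 0},
    {"gripper": 0,"slide": [0.8,0.38,0],"yaw": 0},
    {"gripper": 0,"slide": [0.8,0.38,0],"yaw": 0},
    {"gripper": 0,"slide": [0.8,0.38,0],"yaw": 0},
    {"gripper": 0,"slide": [0.8,0.38,0],"yaw": 0},
    {"gripper": 0,"slide": [0.8,0.38,0],"yaw": 0},
    {"gripper": 0,"slide": [0.8,0.38,0],"yaw": 0},
    {"gripper": 0,"slide": [0.8,0.38,0],"yaw": 0},
    {"gripper": 0,"slide": [0.8,0.38,0],"yaw": 0},
    {"gripper": 0,"slide": [0.8,0.38,0],"yaw": 0},
    {"gripper": 0,"slide": [0.8,0.38,0],"yaw": 0},
    {"gripper": 0,"slide": [0,0,0],"yaw": 0},
  ],
)

```text
time: 3.52
tcp_pos: [0.5034, 0.1123, 0.2086]
tcp_rot: [-1.661, -2.664, -0.003]
wrist_force: [0.3, -0.5, -0.5]
finger_gap: 0.999
finger_force: 0.0
```

```bash
python3 - <<'E'
from h import *;from rig import state,imaging
s=state();rel(s,[.510,.160,.099])
c=imaging.camera("wrist");cv2.imwrite("pics/w1.png",c['color']);np.savez('w1.npz',**c)
W=world(c);print('cam',-c['R'].T@c['t'])
p=W.reshape(-1,3);p=p[(abs(p[:,0]-.51)<.03)&(abs(p[:,1]-.16)<.03)];t=p[(p[:,2]>.112)&(p[:,2]<.128)];print(len(t))
if len(t)>5: print(t.mean(0),np.median(t[:,2]),cv2.minAreaRect((t[:,:2]*1000).astype(np.float32)))
E
```

```text
t 3.52 pos [0.5034 0.1123 0.2086] x,y axis deg [116.1  26.1] z [-0.001  0.003 -1.   ] gap 0.999 F [ 0.3 -0.5 -0.5] 0.0
units to target [0.51, 0.16, 0.099] [0.99 0.67 2.74]
cam [0.46694788 0.18522783 0.38430656]
380
[0.50708629 0.16242305 0.11863661] 0.1188214076293589 ((507.4990234375, 162.25491333007812), (10.045581817626953, 28.896656036376953), 26.03109359741211)
```

View pics/w1.png

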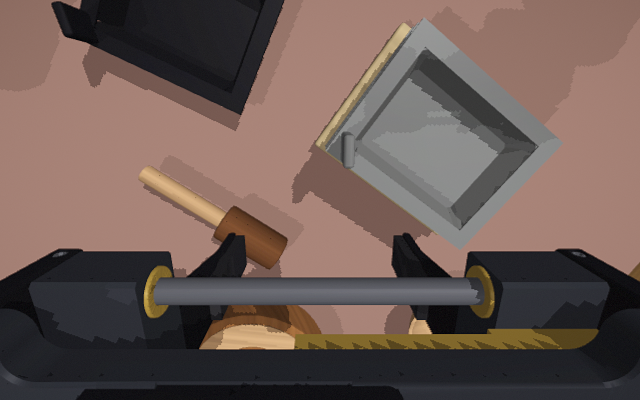

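The wrist view shows the tab at (348,150). Its measured position is about (0.509, 0.1615), with its thickness along 26°, which matches the tool's y axis.

Emit:
move_arm(
  commands=[
    {"gripper": 0,"slide": [0.52,0.33,0],"yaw": 0},
    {"gripper": 0,"slide": [0.53,0.33,0],"yaw": 0},
    {"gripper": 0,"slide": [0,0,0],"yaw": 0},
    {"gripper": 0,"slide": [0,0,0.5],"yaw": 0},
    {"gripper": 0,"slide": [0,0,0.5],"yaw": 0},
    {"gripper": 0,"slide": [0,0,0.5],"yaw": 0},
    {"gripper": 0,"slide": [0,0,0.5],"yaw": 0},
    {"gripper": 0,"slide": [0,0,0.4],"yaw": 0},
    {"gripper": 0,"slide": [0,0,0.3],"yaw": 0},
    {"gripper": 0,"slide": [0,0,0],"yaw": 0},
  ],
)

```text
time: 4.4
tcp_pos: [0.5081, 0.1542, 0.0982]
tcp_rot: [-1.667, -2.658, 0.006]
wrist_force: [-0.2, -0.9, -0.2]
finger_gap: 1.0
finger_force: 0.0
```

```bash
python3 - <<'E'
from h import *;from rig import state,imaging
s=state();rel(s,[.509,.1615,.099])
c=imaging.camera("wrist");W=world(c)
p=W.reshape(-1,3);p=p[(abs(p[:,0]-.51)<.03)&(abs(p[:,1]-.16)<.03)];t=p[(p[:,2]>.112)&(p[:,2]<.128)];print(len(t))
if len(t)>5: print(t.mean(0),cv2.minAreaRect((t[:,:2]*1000).astype(np.float32)))
E
```

```text
t 4.4 pos [0.5081 0.1542 0.0982] x,y axis deg [115.8  25.8] z [-0.006 -0.001 -1.   ] gap 1.0 F [-0.2 -0.9 -0.2] 0.0
units to target [0.509, 0.1615, 0.099] [ 0.16  0.1  -0.02]
839
[0.5069969  0.16358993 0.11857008] ((507.71893310546875, 162.38267517089844), (9.3012056350708, 29.391626358032227), 25.827495574951172)
```

Emit:
move_arm(
  commands=[
    {"gripper": 0,"slide": [0.18,0.08,0],"yaw": 0},
    {"gripper": 0,"slide": [0,0,0],"yaw": 0},
    {"gripper": 1,"slide": [0,0,0],"yaw": 0},
    {"gripper": 1,"slide": [0,0,0],"yaw": 0},
    {"gripper": 1,"slide": [0,0,0],"yaw": 0},
    {"gripper": 1,"slide": [0,0,0],"yaw": 0},
    {"gripper": 1,"slide": [0,0,0],"yaw": 0},
    {"gripper": 1,"slide": [0,0,0],"yaw": 0},
    {"gripper": 1,"slide": [0,0,0],"yaw": 0},
    {"gripper": 1,"slide": [0,0,0],"yaw": 0},
    {"gripper": 1,"slide": [0,0,0],"yaw": 0},
    {"gripper": 1,"slide": [0,0,0],"yaw": 0},
  ],
)

```text
time: 5.45
tcp_pos: [0.5096, 0.1639, 0.1006]
tcp_rot: [-1.666, -2.664, 0.0]
wrist_force: [0.8, 0.3, 0.5]
finger_gap: 0.328
finger_force: 0.0
```

Emit:
move_arm(
  commands=[
    {"gripper": 1,"slide": [0,0,0],"yaw": 0},
    {"gripper": 1,"slide": [0,0,0],"yaw": 0},
    {"gripper": 1,"slide": [0,0,0],"yaw": 0},
    {"gripper": 1,"slide": [0,0,0],"yaw": 0},
    {"gripper": 1,"slide": [0,0,0],"yaw": 0},
    {"gripper": 1,"slide": [0,0,0],"yaw": 0},
  ],
)

```text
time: 5.95
tcp_pos: [0.5082, 0.1635, 0.1005]
tcp_rot: [-1.664, -2.662, 0.003]
wrist_force: [-4.0, -2.5, 2.1]
finger_gap: 0.109
finger_force: 30.0
```

Emit:
move_arm(
  commands=[
    {"gripper": 1,"slide": [0,0,-0.12],"yaw": 0},
    {"gripper": 1,"slide": [0,0.02,-0.13],"yaw": 0},
    {"gripper": 1,"slide": [0,0.02,-0.12],"yaw": 0},
    {"gripper": 1,"slide": [0,0.02,-0.13],"yaw": 0},
    {"gripper": 1,"slide": [0,0,0],"yaw": 0},
  ],
)

```text
time: 6.37
tcp_pos: [0.5138, 0.1654, 0.1223]
tcp_rot: [1.664, 2.661, 0.005]
wrist_force: [1.6, -0.0, -0.5]
finger_gap: 0.107
finger_force: 30.3
```

```bash
cat >> h.py <<'E'
def tray(pic=None):
    # far/near corner heights: flange samples, side+top
    from rig import state,imaging
    s=state();rel(s,[.51,.16,.1])
    for n in('top','side'):
        c=imaging.camera(n);W=world(c)
        if pic: cv2.imwrite(f'pics/{pic}_{n}.png',c['color'])
        x=(W[...,:2]-np.array([.5984,.2041]));a=np.radians(-10.1);l=np.stack([x[...,0]*np.cos(a)+x[...,1]*np.sin(a),-x[...,0]*np.sin(a)+x[...,1]*np.cos(a)],-1)*1000
        for nm,(u,v) in dict(far=(85,65),px_my=(85,-65),mx_py=(-85,65),tabc=(-60,-66),floor=(0,0)).items():
            m=(abs(l[...,0]-u)<7)&(abs(l[...,1]-v)<7)&(W[...,2]<.25);z=W[...,2][m]
            print(n,nm,m.sum(),np.round(np.percentile(z,[20,50,80])*1000,1) if m.sum() else '')
E
python3 -c "
from h import *
tray()"
```

```text
t 6.37 pos [0.5138 0.1654 0.1223] x,y axis deg [116.  26.] z [ 0.004  0.001 -1.   ] gap 0.107 F [ 1.6 -0.  -0.5] 30.255217716330662
units to target [0.51, 0.16, 0.1] [-0.08 -0.15  0.56]
top far 31 [88.7 90.  91.6]
top px_my 49 [64.9 92.8 95.5]
top mx_py 0 
top tabc 3 [15.4 16.4 17.2]
top floor 18 [247.5 248.5 249. ]
side far 74 [17.5 56.6 88. ]
side px_my 17 [91.  92.1 92.4]
side mx_py 90 [17.8 63.2 98.2]
side tabc 17 [100.1 101.6 206.1]
side floor 43 [ 66.8 228.3 246.2]
```

```bash
python3 - <<'E'
from h import *;from rig import imaging
c=imaging.camera('side');cv2.imwrite('pics/s2.png',cv2.resize(c['color'][190:310,210:350],None,fx=5,fy=5,interpolation=cv2.INTER_CUBIC)[:600])
W=world(c);cc=imaging.camera('top');V=world(cc)
# plane fit of flange, both cams
for n,w in(('side',W),('top',V)):
    p=w.reshape(-1,3);a=np.radians(-10.1);d=p[:,:2]-[.6,.205]
    l=np.c_[d@[np.cos(a),np.sin(a)],d@[-np.sin(a),np.cos(a)]]
    m=(abs(l[:,0])<.1)&(abs(l[:,1])<.08)&((abs(l[:,0])>.078)|(abs(l[:,1])>.06))&(p[:,2]>.08)&(p[:,2]<.112);l=l[m];z=p[m,2]
    A=np.c_[l,np.ones(len(l))]
    for _ in range(10):
        k=np.linalg.lstsq(A,z,rcond=None)[0];r=z-A@k;g=abs(r)<max(.0025,1.5*np.median(abs(r)));A=A[g];z=z[g]
    print(n,len(z),k,'far',k@[.083,.063,1],'tabcorner',k@[-.079,-.058,1])
E
```

```text
side 709 [-0.05814953 -0.03358091  0.09465361] far 0.08771160166928492 tabcorner 0.10119511675739387
top 622 [-0.05892129 -0.02704266  0.09642868] far 0.08983452242080854 tabcorner 0.10265193359746173
```

View pics/s2.png

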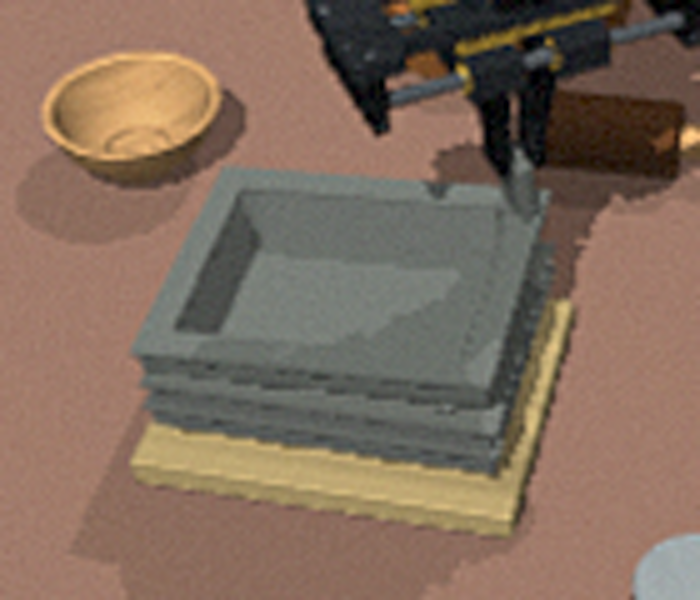

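The side crop shows the tab gripped at (520,190). The tab corner is up about 20 mm, but the far corner has already risen 7–8 mm, so the full-pad grip is too stiff in tilt. I'll reseat the tray and take only the top of the tab, so it can pivot in the pads for the peel.

Emit:
move_arm(
  commands=[
    {"gripper": 1,"slide": [0,-0.04,0.15],"yaw": 0},
    {"gripper": 1,"slide": [0,-0.04,0.15],"yaw": 0},
    {"gripper": 1,"slide": [0,-0.04,0.15],"yaw": 0},
    {"gripper": 1,"slide": [0,-0.03,0.13],"yaw": 0},
    {"gripper": 1,"slide": [0,0,0],"yaw": 0},
    {"gripper": 1,"slide": [0,0,0],"yaw": 0},
  ],
)

```text
time: 7.07
tcp_pos: [0.5083, 0.1622, 0.0994]
tcp_rot: [1.664, 2.66, 0.004]
wrist_force: [-1.7, -0.7, 14.3]
finger_gap: 0.111
finger_force: 30.0
```

```bash
cat >> h.py <<'E'
def plane(zlo=.07,zhi=.125,cen=(.6,.205)):
    from rig import state,imaging
    rel(state(),[.509,.1625,.121])
    for n in('side','top'):
        p=world(imaging.camera(n)).reshape(-1,3);a=np.radians(-10.1);d=p[:,:2]-np.array(cen)
        l=np.c_[d@[np.cos(a),np.sin(a)],d@[-np.sin(a),np.cos(a)]]
        m=(abs(l[:,0])<.1)&(abs(l[:,1])<.08)&((abs(l[:,0])>.078)|(abs(l[:,1])>.06))&(p[:,2]>zlo)&(p[:,2]<zhi);l=l[m];z=p[m,2]
        if len(z)<50: print(n,'few');continue
        A=np.c_[l,np.ones(len(l))]
        for _ in range(10):
            k=np.linalg.lstsq(A,z,rcond=None)[0];r=z-A@k;g=abs(r)<max(.0025,1.5*np.median(abs(r)));A=A[g];z=z[g]
        print(n,len(z),'far %.4f tab %.4f'%(k@[.083,.063,1],k@[-.079,-.058,1]))
E
python3 -c "
from h import *
plane()"
```

```text
t 7.07 pos [0.5083 0.1622 0.0994] x,y axis deg [115.9  25.9] z [ 0.005  0.    -1.   ] gap 0.111 F [-1.7 -0.7 14.3] 29.958256781101227
units to target [0.509, 0.1625, 0.121] [-0.    0.02 -0.54]
side 574 far 0.0902 tab 0.0821
top 697 far 0.0929 tab 0.0828
```

Emit:
move_arm(
  commands=[
    {"gripper": 0.3,"slide": [0,0,0],"yaw": 0},
    {"gripper": 0.3,"slide": [0,0,0],"yaw": 0},
    {"gripper": 0.3,"slide": [0,0,0],"yaw": 0},
    {"gripper": 0.3,"slide": [0,0,0],"yaw": 0},
    {"gripper": 0.3,"slide": [0,0,-0.5],"yaw": 0},
    {"gripper": 0.3,"slide": [0,0,-0.5],"yaw": 0},
    {"gripper": 0.3,"slide": [0,0,-0.5],"yaw": 0},
    {"gripper": 1,"slide": [0,0,0],"yaw": 0},
  ],
)

```text
time: 7.83
tcp_pos: [0.5086, 0.1627, 0.1602]
tcp_rot: [1.663, 2.66, 0.006]
wrist_force: [1.2, 1.1, 0.0]
finger_gap: 0.571
finger_force: 0.0
```

```bash
python3 -c "
from h import *
plane()"
```

```text
t 7.83 pos [0.5086 0.1627 0.1602] x,y axis deg [116.  26.] z [ 0.006  0.001 -1.   ] gap 0.571 F [1.2 1.1 0. ] 0.0
units to target [0.509, 0.1625, 0.121] [-0.01  0.    0.98]
side 584 far 0.0904 tab 0.0822
top 708 far 0.0930 tab 0.0830
```

Emit:
move_arm(
  commands=[
    {"gripper": 1,"slide": [0,0.85,0],"yaw": 0},
    {"gripper": 1,"slide": [0,0.85,0],"yaw": 0},
    {"gripper": 1,"slide": [0,0.85,0],"yaw": 0},
    {"gripper": 1,"slide": [0,0.85,0],"yaw": 0},
    {"gripper": 1,"slide": [0,0.85,0],"yaw": 0},
    {"gripper": 1,"slide": [0,0.85,0],"yaw": 0},
    {"gripper": 1,"slide": [0,0,0.4],"yaw": 0},
    {"gripper": 1,"slide": [0,0,0.4],"yaw": 0},
    {"gripper": 1,"slide": [0,0,0.4],"yaw": 0},
    {"gripper": 1,"slide": [0,0,0],"yaw": 0},
    {"gripper": 1,"slide": [0,0,0],"yaw": 0},
    {"gripper": 1,"slide": [0,0,0],"yaw": 0},
  ],
)

```text
time: 8.93
tcp_pos: [0.6897, 0.2516, 0.1089]
tcp_rot: [-1.665, -2.663, 0.001]
wrist_force: [0.2, -0.3, 0.3]
finger_gap: 0.007
finger_force: 0.0
```

```bash
python3 - <<'E'
from h import *;from rig import state
rel(state(),[.693,.2527,.092])
E
```

```text
t 8.93 pos [0.6897 0.2516 0.1089] x,y axis deg [116.  26.] z [-0.001 -0.    -1.   ] gap 0.007 F [ 0.2 -0.3  0.3] 0.0
units to target [0.693, 0.2527, 0.092] [-0.01  0.09  0.42]
```

Emit:
move_arm(
  commands=[
    {"gripper": 1,"slide": [0,0.05,0],"yaw": 0},
    {"gripper": 1,"slide": [0,0,0.12],"yaw": 0},
    {"gripper": 1,"slide": [0,0,0.1],"yaw": 0},
    {"gripper": 1,"slide": [0,0,0.1],"yaw": 0},
    {"gripper": 1,"slide": [0,0,0.08],"yaw": 0},
    {"gripper": 1,"slide": [0,0,0],"yaw": 0},
  ],
)

```text
time: 9.43
tcp_pos: [0.6908, 0.2523, 0.0924]
tcp_rot: [-1.665, -2.662, 0.002]
wrist_force: [-0.5, -0.6, -0.6]
finger_gap: 0.01
finger_force: 0.0
```

```bash
python3 -c "
from h import *
plane()"
```

```text
t 9.43 pos [0.6908 0.2523 0.0924] x,y axis deg [116.  26.] z [-0.002 -0.    -1.   ] gap 0.01 F [-0.5 -0.6 -0.6] 0.0
units to target [0.509, 0.1625, 0.121] [-0.03 -5.07 -0.71]
side 547 far 0.0912 tab 0.0825
top 687 far 0.0918 tab 0.0846
```

```bash
python3 - <<'E'
from h import *;from rig import imaging
a=imaging.camera('side')['color'][180:300,220:340];b=imaging.camera('top')['color'][110:230,205:325]
cv2.imwrite('pics/c3.png',cv2.resize(np.hstack([a[:,:],b[:,:]]),(800,400),interpolation=cv2.INTER_CUBIC))
E
```

```text
(no output)
```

View pics/c3.png

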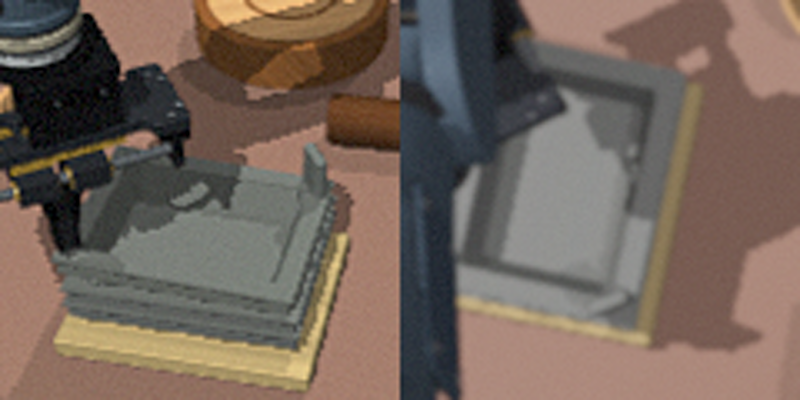

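The crop shows the closed fingers at the far corner (65,245 in the side half), with the tab free at (315,170). I'll check the plane fit's baseline on the initial pictures.

```bash
python3 - <<'E'
from h import *;from rig import imaging
def loc(p,cen=(.5984,.2041)):
    a=np.radians(-10.16);d=p[:,:2]-np.array(cen);return np.c_[d@[np.cos(a),np.sin(a)],d@[-np.sin(a),np.cos(a)]]*1000
for lab,cs in(('init',{n:dict(np.load(n+'0.npz')) for n in('side','top')}),('now',{n:imaging.camera(n) for n in('side','top')})):
  for n,c in cs.items():
    p=world(c).reshape(-1,3);l=loc(p);out=[]
    for u,v in[(84.5,40),(84.5,0),(84.5,-40),(84.5,-64),(40,64.5),(0,64.5),(-40,64.5),(-84,64),(-84.5,0),(0,-64.5),(50,-64.5)]:
        m=(abs(l[:,0]-u)<5)&(abs(l[:,1]-v)<5)&(p[:,2]<.12)&(p[:,2]>.06);out.append((u,v,round(float(np.median(p[m,2])*1000),1) if m.sum()>3 else None))
    print(lab,n,out)
    m=(p[:,2]>.072)&(p[:,2]<.1)&(abs(l[:,0])<110)&(abs(l[:,1])<90);print('  extents',np.percentile(l[m],[1,99],axis=0).round(1).tolist())
E
```

```text
init side [(84.5, 40, 81.3), (84.5, 0, 79.7), (84.5, -40, 80.2), (84.5, -64, 80.9), (40, 64.5, 80.4), (0, 64.5, 80.6), (-40, 64.5, 80.1), (-84, 64, 81.3), (-84.5, 0, 80.8), (0, -64.5, 80.7), (50, -64.5, 80.4)]
  extents [[-94.5, -70.4], [90.0, 75.8]]
init top [(84.5, 40, 83.2), (84.5, 0, 81.5), (84.5, -40, 82.3), (84.5, -64, 82.3), (40, 64.5, 82.2), (0, 64.5, 82.5), (-40, 64.5, 81.6), (-84, 64, 82.1), (-84.5, 0, 81.9), (0, -64.5, 81.7), (50, -64.5, 83.1)]
  extents [[-92.5, -72.8], [92.0, 72.4]]
now side [(84.5, 40, None), (84.5, 0, 88.9), (84.5, -40, None), (84.5, -64, 87.7), (40, 64.5, 77.9), (0, 64.5, 86.6), (-40, 64.5, 85.9), (-84, 64, 84.5), (-84.5, 0, 82.3), (0, -64.5, 84.4), (50, -64.5, 86.4)]
  extents [[-91.6, -71.0], [90.9, 74.9]]
now top [(84.5, 40, None), (84.5, 0, 90.8), (84.5, -40, 90.2), (84.5, -64, 90.0), (40, 64.5, None), (0, 64.5, None), (-40, 64.5, 89.2), (-84, 64, None), (-84.5, 0, 83.6), (0, -64.5, 85.8), (50, -64.5, 87.2)]
  extents [[-90.2, -74.3], [94.2, 62.7]]
```

```bash
python3 - <<'E'
from h import *;from rig import imaging,state
c=imaging.camera('side');W=world(c)*1000
for r in range(238,264,2):
    print(r,[tuple(W[r,u].round().astype(int)) for u in (236,238,240,242,244)],c['color'][r,240])
for q in([.6908,.2523,.0814],[.693,.2527,.092]):
    x=c['R']@np.array(q)+c['t'];print(q,x[0]/x[2]*c['fx']+c['cx'],x[1]/x[2]*c['fy']+c['cy'])
rel(state(),[.693,.2527,.092])
E
```

```text
238 [(np.int64(683), np.int64(290), np.int64(184)), (np.int64(688), np.int64(257), np.int64(156)), (np.int64(683), np.int64(258), np.int64(157)), (np.int64(678), np.int64(257), np.int64(156)), (np.int64(725), np.int64(69), np.int64(-7))] [17 15 16]
240 [(np.int64(692), np.int64(263), np.int64(155)), (np.int64(687), np.int64(262), np.int64(154)), (np.int64(682), np.int64(262), np.int64(154)), (np.int64(678), np.int64(259), np.int64(151)), (np.int64(721), np.int64(87), np.int64(0))] [21 26 25]
242 [(np.int64(692), np.int64(264), np.int64(149)), (np.int64(688), np.int64(262), np.int64(147)), (np.int64(683), np.int64(261), np.int64(147)), (np.int64(680), np.int64(256), np.int64(143)), (np.int64(692), np.int64(196), np.int64(89))] [17 16 17]
244 [(np.int64(693), np.int64(264), np.int64(143)), (np.int64(688), np.int64(263), np.int64(142)), (np.int64(684), np.int64(260), np.int64(139)), (np.int64(680), np.int64(260), np.int64(139)), (np.int64(689), np.int64(207), np.int64(92))] [20  0 15]
246 [(np.int64(693), np.int64(267), np.int64(139)), (np.int64(690), np.int64(261), np.int64(134)), (np.
[... 1722 characters left out ...]
 np.int64(83)), (np.int64(693), np.int64(256), np.int64(82)), (np.int64(686), np.int64(260), np.int64(86)), (np.int64(680), np.int64(263), np.int64(88))] [88 98 95]
262 [(np.int64(728), np.int64(179), np.int64(0)), (np.int64(722), np.int64(179), np.int64(-1)), (np.int64(693), np.int64(257), np.int64(76)), (np.int64(687), np.int64(260), np.int64(79)), (np.int64(682), np.int64(261), np.int64(80))] [89 93 92]
[0.6908, 0.2523, 0.0814] 240.92171614225657 259.09624862147194
[0.693, 0.2527, 0.092] 239.49784835604305 256.13134124640476
t 9.78 pos [0.6918 0.2526 0.0937] x,y axis deg [116.  26.] z [ 0.  0. -1.] gap 0.005 F [-0.2 -1.1 -0.3] 0.0
units to target [0.693, 0.2527, 0.092] [-0.01  0.03  0.04]
```

Depth shows the fingertips at about z = 0.105, so they end about 23 mm higher than the stated geometry would put them. They haven't touched the flange yet, and the first grip held only the tab's top edge. I'll go down in small steps until they touch.

Emit:
move_arm(
  commands=[
    {"gripper": 1,"slide": [0,0,0.1],"yaw": 0},
    {"gripper": 1,"slide": [0,0,0.1],"yaw": 0},
    {"gripper": 1,"slide": [0,0,0.1],"yaw": 0},
    {"gripper": 1,"slide": [0,0,0],"yaw": 0},
  ],
)

```text
time: 10.12
tcp_pos: [0.6907, 0.2523, 0.08]
tcp_rot: [-1.665, -2.662, 0.003]
wrist_force: [-0.4, -0.3, -0.1]
finger_gap: 0.006
finger_force: 0.0
```

Emit:
move_arm(
  commands=[
    {"gripper": 1,"slide": [0,0,0.08],"yaw": 0},
    {"gripper": 1,"slide": [0,0,0],"yaw": 0},
  ],
)

```text
time: 10.28
tcp_pos: [0.6913, 0.2525, 0.0788]
tcp_rot: [-1.665, -2.663, 0.001]
wrist_force: [-2.3, 0.6, 4.3]
finger_gap: 0.01
finger_force: 1.9
```

Emit:
move_arm(
  commands=[
    {"gripper": 1,"slide": [0,0,0.1],"yaw": 0},
    {"gripper": 1,"slide": [0,0,0.08],"yaw": 0},
    {"gripper": 1,"slide": [0,0,0],"yaw": 0},
  ],
)

```text
time: 10.53
tcp_pos: [0.694, 0.2531, 0.0734]
tcp_rot: [1.664, 2.66, 0.007]
wrist_force: [-1.0, 1.4, 3.6]
finger_gap: 0.003
finger_force: 1.7
```

```bash
python3 -c "
from h import *
plane()"
```

```text
t 10.53 pos [0.694  0.2531 0.0734] x,y axis deg [115.9  25.9] z [ 0.006  0.002 -1.   ] gap 0.003 F [-1.   1.4  3.6] 1.7411418139818124
units to target [0.509, 0.1625, 0.121] [-0.01 -5.14 -1.22]
side 507 far 0.0847 tab 0.1012
top 694 far 0.0853 tab 0.0922
```

Emit:
move_arm(
  commands=[
    {"gripper": 1,"slide": [0,0,0.1],"yaw": 0},
    {"gripper": 1,"slide": [0,0,0.05],"yaw": 0},
    {"gripper": 1,"slide": [0,0,0],"yaw": 0},
  ],
)

```text
time: 10.88
tcp_pos: [0.6923, 0.2532, 0.0687]
tcp_rot: [1.665, 2.663, 0.003]
wrist_force: [-3.4, -0.5, 15.9]
finger_gap: 0.006
finger_force: 8.1
```

```bash
python3 -c "
from h import *
plane()"
```

```text
t 10.88 pos [0.6923 0.2532 0.0687] x,y axis deg [116.  26.] z [ 0.002  0.001 -1.   ] gap 0.006 F [-3.4 -0.5 15.9] 8.123559203831912
units to target [0.509, 0.1625, 0.121] [-0.03 -5.11 -1.32]
side 500 far 0.0817 tab 0.0905
top 686 far 0.0816 tab 0.0929
```

Contact confirmed the offset: the tip height is TCP z plus about 12 mm. The far corner is now fully seated at 0.082, with the tab corner sitting about 9 mm high, which is a good start for the peel. Back to the tab.

Emit:
move_arm(
  commands=[
    {"gripper": 1,"slide": [0,0,-0.6],"yaw": 0},
    {"gripper": 1,"slide": [0,0,-0.8],"yaw": 0},
    {"gripper": 0.4,"slide": [0,0,-0.8],"yaw": 0},
    {"gripper": 0.4,"slide": [0,-0.8,0],"yaw": 0},
    {"gripper": 0.4,"slide": [0,-0.9,0],"yaw": 0},
    {"gripper": 0.4,"slide": [0,-0.9,0],"yaw": 0},
    {"gripper": 0.4,"slide": [0,-0.9,0],"yaw": 0},
    {"gripper": 0.4,"slide": [0,-0.9,0],"yaw": 0},
    {"gripper": 0.4,"slide": [0,-0.6,0],"yaw": 0},
    {"gripper": 0.4,"slide": [0,0,0],"yaw": 0},
    {"gripper": 0.4,"slide": [0,0,0],"yaw": 0},
  ],
)

```text
time: 11.9
tcp_pos: [0.5104, 0.1644, 0.1527]
tcp_rot: [-1.666, -2.662, 0.002]
wrist_force: [-0.3, -0.2, 0.0]
finger_gap: 0.567
finger_force: 0.0
```

```bash
cat >> h.py <<'E'
def tab():
    from rig import imaging
    for n in('wrist','side'):
        p=world(imaging.camera(n)).reshape(-1,3);p=p[(abs(p[:,0]-.51)<.028)&(abs(p[:,1]-.162)<.028)]
        t=p[(p[:,2]>.108)&(p[:,2]<.14)];print(n,len(t),t.mean(0).round(4) if len(t) else '',np.percentile(t[:,2],95).round(4) if len(t) else '',cv2.minAreaRect((t[:,:2]*1000).astype(np.float32)) if len(t)>5 else '')
E
python3 -c "
from h import *
plane();tab()"
```

```text
t 11.9 pos [0.5104 0.1644 0.1527] x,y axis deg [115.9  25.9] z [-0.001 -0.    -1.   ] gap 0.567 F [-0.3 -0.2  0. ] 0.0
units to target [0.509, 0.1625, 0.121] [-0.03 -0.05  0.79]
side 724 far 0.0804 tab 0.0914
top 649 far 0.0827 tab 0.0928
wrist 664 [0.5109 0.1656 0.1264] 0.1302 ((511.9944152832031, 163.14334106445312), (10.588932991027832, 29.95525360107422), 25.81003761291504)
side 61 [0.5133 0.1694 0.1225] 0.1297 ((513.9622192382812, 166.15501403808594), (9.677738189697266, 30.61994171142578), 20.36705780029297)
```

Emit:
move_arm(
  commands=[
    {"gripper": 0.4,"slide": [0,0.02,0.4],"yaw": 0},
    {"gripper": 0.4,"slide": [0,0,0.4],"yaw": 0},
    {"gripper": 0.4,"slide": [0,0,0.26],"yaw": 0},
    {"gripper": 1,"slide": [0,0,0],"yaw": 0},
    {"gripper": 1,"slide": [0,0,0],"yaw": 0},
    {"gripper": 1,"slide": [0,0,0],"yaw": 0},
    {"gripper": 1,"slide": [0,0,0],"yaw": 0},
    {"gripper": 1,"slide": [0,0,0],"yaw": 0},
    {"gripper": 1,"slide": [0,0,0],"yaw": 0},
    {"gripper": 1,"slide": [0,0,0],"yaw": 0},
    {"gripper": 1,"slide": [0,0,0],"yaw": 0},
    {"gripper": 1,"slide": [0,0,0],"yaw": 0},
  ],
)

```text
time: 13.1
tcp_pos: [0.5125, 0.1651, 0.1109]
tcp_rot: [1.665, 2.663, -0.0]
wrist_force: [-0.5, -1.4, 1.6]
finger_gap: 0.109
finger_force: 30.0
```

```bash
python3 -c "
from h import *
plane()"
```

```text
t 13.1 pos [0.5125 0.1651 0.1109] x,y axis deg [116.  26.] z [ 0. -0. -1.] gap 0.109 F [-0.5 -1.4  1.6] 30.029980838298798
units to target [0.509, 0.1625, 0.121] [-0.02 -0.11 -0.25]
side 725 far 0.0807 tab 0.0910
top 656 far 0.0828 tab 0.0921
```

Emit:
move_arm(
  commands=[
    {"gripper": 1,"slide": [0,0.02,-0.1],"yaw": 0},
    {"gripper": 1,"slide": [0,0.02,-0.1],"yaw": 0},
    {"gripper": 1,"slide": [0,0.02,-0.1],"yaw": 0},
    {"gripper": 1,"slide": [0,0,0],"yaw": 0},
  ],
)

```text
time: 13.53
tcp_pos: [0.5151, 0.1666, 0.1235]
tcp_rot: [1.665, 2.663, 0.001]
wrist_force: [-1.4, 0.7, -1.0]
finger_gap: 0.11
finger_force: 30.3
```

```bash
python3 -c "
from h import *
plane()"
```

```text
t 13.53 pos [0.5151 0.1666 0.1235] x,y axis deg [116.  26.] z [ 0.001  0.    -1.   ] gap 0.11 F [-1.4  0.7 -1. ] 30.265135896624997
units to target [0.509, 0.1625, 0.121] [-0.03 -0.18  0.06]
side 718 far 0.0884 tab 0.1033
top 684 far 0.0893 tab 0.1039
```

The pads hold the tab rigidly, so the far corner follows (tab +21, far +7). Pressing the far corner down raises the tab end and the tray stays there, so I'll ratchet: let go here, press the far corner home, then take the tab again.

Emit:
move_arm(
  commands=[
    {"gripper": 1,"slide": [0,0.01,-0.06],"yaw": 0},
    {"gripper": 0.4,"slide": [0,0,0],"yaw": 0},
    {"gripper": 0.4,"slide": [0,0,0],"yaw": 0},
    {"gripper": 0.4,"slide": [0,0,0],"yaw": 0},
    {"gripper": 0.4,"slide": [0,0,0],"yaw": 0},
    {"gripper": 0.4,"slide": [0,0,-0.7],"yaw": 0},
    {"gripper": 0.4,"slide": [0,0,-0.7],"yaw": 0},
  ],
)

```text
time: 14.22
tcp_pos: [0.5134, 0.1663, 0.18]
tcp_rot: [-1.664, -2.66, 0.005]
wrist_force: [1.7, 0.1, -0.1]
finger_gap: 0.478
finger_force: 0.0
```

```bash
python3 -c "
from h import *
plane();tab()"
```

```text
t 14.22 pos [0.5134 0.1663 0.18  ] x,y axis deg [116.  26.] z [-0.005 -0.001 -1.   ] gap 0.478 F [ 1.7  0.1 -0.1] 0.0
units to target [0.509, 0.1625, 0.121] [-0.04 -0.13  1.48]
side 708 far 0.0806 tab 0.0918
top 627 far 0.0827 tab 0.0917
wrist 479 [0.5102 0.1691 0.1271] 0.1299 ((510.8945007324219, 167.308349609375), (10.241975784301758, 30.000320434570312), 25.879274368286133)
side 65 [0.5123 0.1727 0.1218] 0.1294 ((512.0610961914062, 170.12286376953125), (9.721220970153809, 29.51344108581543), 27.745479583740234)
```

On release the tray settles with the far corner seated and the tab at about +9. I'll try a gentler squeeze by setting the closure just at the tab's thickness (gap about 0.109), so the tab can pivot.

Emit:
move_arm(
  commands=[
    {"gripper": 0.4,"slide": [0.05,-0.05,0.5],"yaw": 0},
    {"gripper": 0.4,"slide": [0,0,0.6],"yaw": 0},
    {"gripper": 0.8,"slide": [0,0,0.5],"yaw": 0},
    {"gripper": 0.88,"slide": [0,0,0.1],"yaw": 0},
    {"gripper": 0.88,"slide": [0,0,0],"yaw": 0},
    {"gripper": 0.88,"slide": [0,0,0],"yaw": 0},
    {"gripper": 0.88,"slide": [0,0,0],"yaw": 0},
    {"gripper": 0.88,"slide": [0,0,0],"yaw": 0},
  ],
)

```text
time: 15.08
tcp_pos: [0.5132, 0.1675, 0.1141]
tcp_rot: [1.665, 2.662, 0.002]
wrist_force: [-0.2, -0.7, -0.0]
finger_gap: 0.233
finger_force: 0.0
```

Emit:
move_arm(
  commands=[
    {"gripper": 0.895,"slide": [0,0,0],"yaw": 0},
    {"gripper": 0.895,"slide": [0,0,0],"yaw": 0},
  ],
)

```text
time: 15.25
tcp_pos: [0.5129, 0.1675, 0.1139]
tcp_rot: [1.665, 2.663, 0.002]
wrist_force: [1.0, 0.4, 0.5]
finger_gap: 0.132
finger_force: 0.2
```

Emit:
move_arm(
  commands=[
    {"gripper": 0.905,"slide": [0,0,0],"yaw": 0},
    {"gripper": 0.905,"slide": [0,0,0],"yaw": 0},
  ],
)

```text
time: 15.42
tcp_pos: [0.5122, 0.1673, 0.1135]
tcp_rot: [1.665, 2.664, -0.0]
wrist_force: [0.4, -1.7, 2.1]
finger_gap: 0.103
finger_force: 20.4
```

Emit:
move_arm(
  commands=[
    {"gripper": 0.893,"slide": [0,0,0],"yaw": 0},
    {"gripper": 0.893,"slide": [0,0,0],"yaw": 0},
    {"gripper": 0.893,"slide": [0,0,0],"yaw": 0},
  ],
)

```text
time: 15.67
tcp_pos: [0.5122, 0.1673, 0.1133]
tcp_rot: [-1.665, -2.664, 0.001]
wrist_force: [-1.9, -1.8, 4.7]
finger_gap: 0.109
finger_force: 10.7
```

Emit:
move_arm(
  commands=[
    {"gripper": 0.897,"slide": [0,0,0],"yaw": 0},
    {"gripper": 0.897,"slide": [0,0,0],"yaw": 0},
  ],
)

```text
time: 15.83
tcp_pos: [0.5121, 0.1672, 0.1132]
tcp_rot: [-1.665, -2.664, 0.001]
wrist_force: [-2.0, -1.8, 5.0]
finger_gap: 0.105
finger_force: 15.2
```

The squeeze is adjustable: 0.893 gives about 10 N. I'll lift with that.

Emit:
move_arm(
  commands=[
    {"gripper": 0.892,"slide": [0,0,0],"yaw": 0},
    {"gripper": 0.892,"slide": [0,0.02,-0.1],"yaw": 0},
    {"gripper": 0.892,"slide": [0,0.03,-0.1],"yaw": 0},
    {"gripper": 0.892,"slide": [0,0.03,-0.1],"yaw": 0},
    {"gripper": 0.892,"slide": [0,0,0],"yaw": 0},
  ],
)

```text
time: 16.25
tcp_pos: [0.5163, 0.1693, 0.1257]
tcp_rot: [1.665, 2.662, 0.003]
wrist_force: [-0.7, -0.4, 0.2]
finger_gap: 0.114
finger_force: 8.2
```

```bash
python3 -c "
from h import *
plane()"
```

```text
t 16.25 pos [0.5163 0.1693 0.1257] x,y axis deg [116.  26.] z [ 0.002  0.001 -1.   ] gap 0.114 F [-0.7 -0.4  0.2] 8.228542290162295
units to target [0.509, 0.1625, 0.121] [-0.07 -0.24  0.12]
side 750 far 0.0812 tab 0.1033
top 643 far 0.0833 tab 0.1024
```

Far corner seated, tab at +21. Continue by the same means.

Emit:
move_arm(
  commands=[
    {"gripper": 0.892,"slide": [0,0.03,-0.1],"yaw": 0},
    {"gripper": 0.892,"slide": [0,0.03,-0.1],"yaw": 0},
    {"gripper": 0.892,"slide": [0,0.03,-0.1],"yaw": 0},
    {"gripper": 0.892,"slide": [0,0,0],"yaw": 0},
    {"gripper": 0.892,"slide": [0,0,0],"yaw": 0},
  ],
)

```text
time: 16.77
tcp_pos: [0.5189, 0.1705, 0.1375]
tcp_rot: [1.665, 2.663, 0.001]
wrist_force: [0.2, 0.2, -1.4]
finger_gap: 0.112
finger_force: 7.3
```

```bash
python3 -c "
from h import *
plane()"
```

```text
t 16.77 pos [0.5189 0.1705 0.1375] x,y axis deg [116.  26.] z [ 0.001  0.    -1.   ] gap 0.112 F [ 0.2  0.2 -1.4] 7.272162402514368
units to target [0.509, 0.1625, 0.121] [-0.07 -0.31  0.41]
side 730 far 0.0819 tab 0.1151
top 578 far 0.0839 tab 0.1142
```

Emit:
move_arm(
  commands=[
    {"gripper": 0.892,"slide": [0,0.03,-0.08],"yaw": 0},
    {"gripper": 0.892,"slide": [0,0.02,-0.07],"yaw": 0},
    {"gripper": 0.892,"slide": [0,0,0],"yaw": 0},
    {"gripper": 0.892,"slide": [0,0,0],"yaw": 0},
  ],
)

```text
time: 17.2
tcp_pos: [0.5205, 0.1713, 0.1433]
tcp_rot: [1.665, 2.663, 0.001]
wrist_force: [-0.4, -0.3, -1.9]
finger_gap: 0.116
finger_force: 6.5
```

```bash
python3 -c "
from h import *
plane()"
```

```text
t 17.2 pos [0.5205 0.1713 0.1433] x,y axis deg [116.  26.] z [ 0.001  0.    -1.   ] gap 0.116 F [-0.4 -0.3 -1.9] 6.540701596532017
units to target [0.509, 0.1625, 0.121] [-0.07 -0.35  0.56]
side 734 far 0.0822 tab 0.1212
top 546 far 0.0843 tab 0.1206
```

Emit:
move_arm(
  commands=[
    {"gripper": 0.892,"slide": [0,-0.03,0.1],"yaw": 0},
    {"gripper": 0.892,"slide": [0,-0.03,0.1],"yaw": 0},
    {"gripper": 0.892,"slide": [0,-0.03,0.1],"yaw": 0},
    {"gripper": 0.892,"slide": [0,-0.03,0.1],"yaw": 0},
    {"gripper": 0.892,"slide": [0,-0.03,0.1],"yaw": 0},
    {"gripper": 0.892,"slide": [0,-0.03,0.1],"yaw": 0},
    {"gripper": 0.892,"slide": [0,-0.02,0.1],"yaw": 0},
    {"gripper": 0.892,"slide": [0,0,0],"yaw": 0},
    {"gripper": 0.6,"slide": [0,0,0],"yaw": 0},
    {"gripper": 0.6,"slide": [0,0,0],"yaw": 0},
    {"gripper": 0.6,"slide": [0,0,0],"yaw": 0},
    {"gripper": 0.6,"slide": [0,0,-0.4],"yaw": 0},
  ],
)

```text
time: 18.3
tcp_pos: [0.5114, 0.1676, 0.1291]
tcp_rot: [-1.664, -2.66, 0.005]
wrist_force: [-0.3, 0.6, 0.1]
finger_gap: 0.326
finger_force: 0.0
```

```bash
python3 -c "
from h import *
plane();tab()"
```

```text
t 18.3 pos [0.5114 0.1676 0.1291] x,y axis deg [116.  26.] z [-0.005 -0.    -1.   ] gap 0.326 F [-0.3  0.6  0.1] 0.0
units to target [0.509, 0.1625, 0.121] [-0.09 -0.11  0.2 ]
side 717 far 0.0805 tab 0.0919
top 647 far 0.0830 tab 0.0922
wrist 726 [0.51   0.1699 0.1269] 0.1299 ((510.8834228515625, 167.78114318847656), (9.599475860595703, 29.06211280822754), 25.913803100585938)
side 65 [0.5121 0.1733 0.1215] 0.1296 ((512.8925170898438, 168.9212646484375), (10.087676048278809, 35.667396545410156), 27.101388931274414)
```

The peel reached +39 mm at the tab with the far corner within 2–3 mm of its seat. Now a deep, firm grip for the lift clear.

Emit:
move_arm(
  commands=[
    {"gripper": 0.6,"slide": [0,0,0.4],"yaw": 0},
    {"gripper": 0.6,"slide": [0,0,0.4],"yaw": 0},
    {"gripper": 0.6,"slide": [0,0,0.22],"yaw": 0},
    {"gripper": 1,"slide": [0,0,0],"yaw": 0},
    {"gripper": 1,"slide": [0,0,0],"yaw": 0},
    {"gripper": 1,"slide": [0,0,0],"yaw": 0},
    {"gripper": 1,"slide": [0,0,0],"yaw": 0},
    {"gripper": 1,"slide": [0,0,0],"yaw": 0},
    {"gripper": 1,"slide": [0,0,0],"yaw": 0},
    {"gripper": 1,"slide": [0,0,0],"yaw": 0},
  ],
)

```text
time: 19.33
tcp_pos: [0.513, 0.1678, 0.0906]
tcp_rot: [1.665, 2.664, 0.0]
wrist_force: [-0.6, -0.6, 1.5]
finger_gap: 0.116
finger_force: 30.0
```

Emit:
move_arm(
  commands=[
    {"gripper": 1,"slide": [0,0.02,-0.12],"yaw": 0},
    {"gripper": 1,"slide": [0,0,-0.12],"yaw": 0},
    {"gripper": 1,"slide": [0,0,-0.12],"yaw": 0},
    {"gripper": 1,"slide": [0,0,-0.15],"yaw": 0},
    {"gripper": 1,"slide": [0,0,-0.2],"yaw": 0},
    {"gripper": 1,"slide": [0,0,-0.25],"yaw": 0},
    {"gripper": 1,"slide": [0,0,-0.25],"yaw": 0},
    {"gripper": 1,"slide": [0,0,-0.25],"yaw": 0},
    {"gripper": 1,"slide": [0,0,-0.2],"yaw": 0},
    {"gripper": 1,"slide": [0,0,0],"yaw": 0},
    {"gripper": 1,"slide": [0,0,0],"yaw": 0},
  ],
)

```text
time: 20.25
tcp_pos: [0.5142, 0.1682, 0.1574]
tcp_rot: [1.665, 2.663, 0.002]
wrist_force: [0.1, 0.0, -1.7]
finger_gap: 0.114
finger_force: 30.0
```

```bash
python3 -c "
from h import *
plane(.1,.2)
from rig import imaging
cv2.imwrite('pics/s5.png',imaging.camera('side')['color'])"
```

```text
t 20.25 pos [0.5142 0.1682 0.1574] x,y axis deg [116.  26.] z [ 0.002  0.    -1.   ] gap 0.114 F [ 0.1  0.  -1.7] 29.9571487022331
units to target [0.509, 0.1625, 0.121] [-0.07 -0.18  0.91]
side 614 far 0.1554 tab 0.1593
top 862 far 0.1568 tab 0.1582
```

View pics/s5.png

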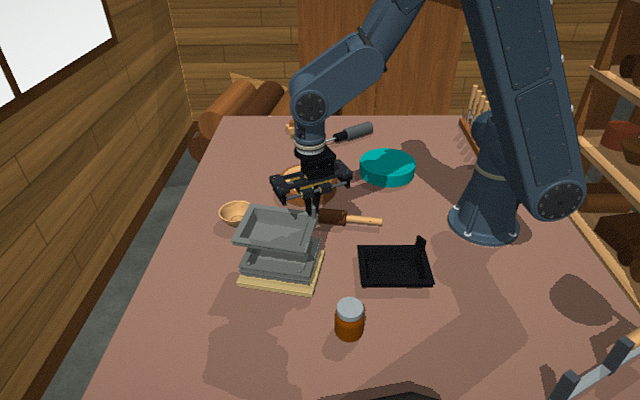

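The side view shows the tray hanging level and clear of the stack at about (275,225), with nothing else disturbed. Next, up and over to the block.

Emit:
move_arm(
  commands=[
    {"gripper": 1,"slide": [0,0,-0.2],"yaw": 0},
    {"gripper": 1,"slide": [0,0,-0.3],"yaw": 0},
    {"gripper": 1,"slide": [0,0,-0.35],"yaw": 0},
    {"gripper": 1,"slide": [0,0,-0.4],"yaw": 0},
    {"gripper": 1,"slide": [0,0,-0.4],"yaw": 0},
    {"gripper": 1,"slide": [0,0,-0.4],"yaw": 0},
    {"gripper": 1,"slide": [-0.05,-0.03,-0.35],"yaw": 0},
    {"gripper": 1,"slide": [-0.1,-0.07,-0.2],"yaw": 0},
    {"gripper": 1,"slide": [-0.15,-0.1,-0.1],"yaw": 0},
    {"gripper": 1,"slide": [-0.2,-0.14,0],"yaw": 0},
    {"gripper": 1,"slide": [-0.25,-0.17,0],"yaw": 0},
    {"gripper": 1,"slide": [-0.3,-0.2,0],"yaw": 0},
  ],
)

```text
time: 21.4
tcp_pos: [0.5056, 0.1168, 0.2636]
tcp_rot: [-1.664, -2.662, 0.002]
wrist_force: [0.2, -0.2, -1.4]
finger_gap: 0.113
finger_force: 30.0
```

Emit:
move_arm(
  commands=[
    {"gripper": 1,"slide": [-0.35,-0.23,0],"yaw": 0},
    {"gripper": 1,"slide": [-0.35,-0.23,0],"yaw": 0},
    {"gripper": 1,"slide": [-0.35,-0.23,0],"yaw": 0},
    {"gripper": 1,"slide": [-0.35,-0.23,0],"yaw": 0},
    {"gripper": 1,"slide": [-0.35,-0.23,0],"yaw": 0},
    {"gripper": 1,"slide": [-0.35,-0.23,0],"yaw": 0},
    {"gripper": 1,"slide": [-0.35,-0.23,0],"yaw": 0},
    {"gripper": 1,"slide": [-0.35,-0.23,0],"yaw": 0},
    {"gripper": 1,"slide": [-0.35,-0.23,0],"yaw": 0},
    {"gripper": 1,"slide": [-0.35,-0.23,0],"yaw": 0},
    {"gripper": 1,"slide": [-0.35,-0.23,0],"yaw": 0},
    {"gripper": 1,"slide": [-0.35,-0.23,0],"yaw": 0},
  ],
)

```text
time: 22.4
tcp_pos: [0.4794, -0.0829, 0.2635]
tcp_rot: [-1.665, -2.661, 0.001]
wrist_force: [-0.1, 0.4, -1.3]
finger_gap: 0.113
finger_force: 30.0
```

```bash
python3 -c "
from h import *
from rig import state
rel(state(),[.459,-.225,.265])"
```

```text
t 22.4 pos [ 0.4794 -0.0829  0.2635] x,y axis deg [115.9  25.9] z [-0.003  0.001 -1.   ] gap 0.113 F [-0.1  0.4 -1.3] 29.958017434109934
units to target [0.459, -0.225, 0.265] [-2.97 -2.01 -0.04]
```

Emit:
move_arm(
  commands=[
    {"gripper": 1,"slide": [-0.35,-0.24,0],"yaw": 0},
    {"gripper": 1,"slide": [-0.35,-0.24,0],"yaw": 0},
    {"gripper": 1,"slide": [-0.35,-0.24,0],"yaw": 0},
    {"gripper": 1,"slide": [-0.35,-0.24,0],"yaw": 0},
    {"gripper": 1,"slide": [-0.35,-0.24,0],"yaw": 0},
    {"gripper": 1,"slide": [-0.3,-0.22,0],"yaw": 0},
    {"gripper": 1,"slide": [-0.25,-0.17,0],"yaw": 0},
    {"gripper": 1,"slide": [-0.2,-0.14,0],"yaw": 0},
    {"gripper": 1,"slide": [-0.1,-0.07,0],"yaw": 0},
    {"gripper": 1,"slide": [-0.05,-0.04,0],"yaw": 0},
    {"gripper": 1,"slide": [0,0,0],"yaw": 0},
    {"gripper": 1,"slide": [0,0,0],"yaw": 0},
  ],
)

```text
time: 23.4
tcp_pos: [0.4611, -0.2085, 0.2645]
tcp_rot: [-1.665, -2.664, -0.001]
wrist_force: [0.5, -0.0, -1.6]
finger_gap: 0.112
finger_force: 30.0
```

```bash
python3 -c "
from h import *
plane(.2,.33,(.547,-.182))
from rig import imaging
c=imaging.camera('side');cv2.imwrite('pics/s6.png',c['color'])
p=world(c).reshape(-1,3);m=(p[:,2]>.25)&(p[:,2]<.28)&(abs(p[:,0]-.547)<.15)&(abs(p[:,1]+.182)<.14);q=p[m];print(len(q),np.percentile(q,[1,99],axis=0),cv2.minAreaRect((q[:,:2]*1000).astype(np.float32)))"
```

```text
t 23.4 pos [ 0.4611 -0.2085  0.2645] x,y axis deg [116.  26.] z [-0.     0.001 -1.   ] gap 0.112 F [ 0.5 -0.  -1.6] 29.957089497183915
units to target [0.509, 0.1625, 0.121] [7.81 5.14 3.59]
side 90 far 0.2627 tab 0.2727
top 1076 far 0.2646 tab 0.2682
1002 [[ 0.45200158 -0.24522874  0.25031726]
 [ 0.64860647 -0.08099603  0.27526246]] ((549.6165771484375, -166.72882080078125), (156.9823760986328, 189.0689239501953), 79.19273376464844)
```

View pics/s6.png

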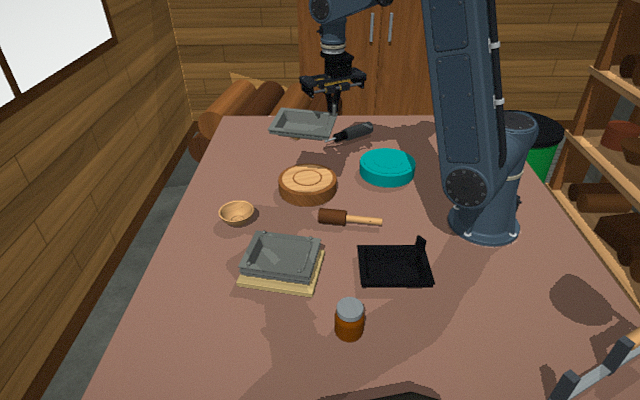

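The tray at (302,122) is level above the block, the bystanders are untouched, and it is about 16 mm off in y. One small correction, then settle.

Emit:
move_arm(
  commands=[
    {"gripper": 1,"slide": [-0.12,-0.06,0],"yaw": 0},
    {"gripper": 1,"slide": [-0.12,-0.06,0],"yaw": 0},
    {"gripper": 1,"slide": [-0.12,-0.06,0],"yaw": 0},
    {"gripper": 1,"slide": [0,0,0],"yaw": 0},
    {"gripper": 1,"slide": [0,0,0],"yaw": 0},
    {"gripper": 1,"slide": [0,0,0],"yaw": 0},
    {"gripper": 1,"slide": [0,0,0],"yaw": 0},
    {"gripper": 1,"slide": [0,0,0],"yaw": 0},
    {"gripper": 1,"slide": [0,0,0],"yaw": 0},
  ],
)

```text
time: 24.3
tcp_pos: [0.461, -0.2249, 0.2647]
tcp_rot: [-1.665, -2.664, -0.0]
wrist_force: [0.0, -0.5, -1.1]
finger_gap: 0.113
finger_force: 30.0
```

```bash
python3 -c "
from h import *
plane(.2,.33,(.547,-.182))
from rig import bot
print(bot.sign_off())"
```

```text
t 24.3 pos [ 0.461  -0.2249  0.2647] x,y axis deg [116.  26.] z [-0.  0. -1.] gap 0.113 F [ 0.  -0.5 -1.1] 29.956994431558996
units to target [0.509, 0.1625, 0.121] [8.18 5.32 3.59]
side 196 far 0.2598 tab 0.2677
top 1438 far 0.2644 tab 0.2670
the job is handed in; nothing more can be done
None
```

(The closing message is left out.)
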